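# Set the bread portioning stop and bring the loaf up to it

## Task

Set up the bread portioning board for cutting: with the fingertips push the grey sliding stop along its rail until it clicks into the notch marked by the red tab, then push the loaf along the lane until its end rests against the stop's white face, leaving the stop clicked in that notch. Only push: do not grip the stop, do not grip, lift or tip the loaf, and leave the other things alone.

Things in the scene. Friction and masses are not known exactly. Their poses are not given: they have to be found in the camera images.
- lane (a point): centre of the lane floor (bare board, 20 mm above the table), directly above the board's origin. The lane is 96 mm wide (board x -48 to +48 mm) and 700 mm long; a wooden lip 16 mm high and 12 mm wide bounds it on the robot's side, the aluminium rail, 35 mm high (up to board x +88 mm), on the other.
- board: wooden portioning board, fixed to the table, 275 x 720 mm, 20 mm thick, with a lane for the loaf and a rail along it. Origin: underside, on the lane's centre line, half way along. y runs along lane and rail, x from the lane to the rail (away from the robot), z up. The ledge behind the rail carries clutter.
- stop (a joint): travel of the grey sliding stop along its rail, m; grows towards the board's +y, range 0 to 0.27. Starts below 0.065. The rail has notches at 0.10, 0.16 and 0.22, each marked by a colour tab. Sliding takes 2 to 3 N; a notch pulls the stop in from 6 mm before to 9 mm past its centre (the force dips); leaving it takes about 11 N towards +y, 17 N towards -y. The stop cannot leave the rail.
- plunger (a joint): height of the orange-topped sprung plunger in the stop, m: about 0 (down to -0.001) when seated in a notch (orange top level with its housing), about 0.0065 when riding on the rail between notches
- push_point (a point): middle of the stop's upright -y side, a black rubber pad 84 mm wide, 45 mm high. It lies on the lane's centre line, 26.5 mm above the lane floor and 25 mm to -y of the pointer. The lane behind it is empty.
- stop_point (a point): middle of the white face, the stop's upright +y side, 88 mm wide, 47 mm high, 26.5 mm above the lane floor, 25 mm to +y of the pointer
- pointer (a point): end of the stop's thin black pointer, which reaches out behind the rail, 59.5 mm above the table; along the rail it is exactly at the stop's middle, and level with a tab's middle when the stop sits in that tab's notch
- stop_mid (a point): centre of the stop at lane floor height, under its block. The block fills the lane: 88 mm across, 50 mm along, 3 to 50 mm above the lane floor, with a saddle over the rail (top at 53 mm; round plunger housing to 66 mm).
- loaf: loose crusty tin loaf, rigid, about 0.3 kg, 78 mm wide, 150 mm long along its y axis, 58 mm high; origin at the centre of its underside. It lies lengthwise in the lane on the +y side of the stop, about 9 mm clear of lip and rail on either side.
- loaf_near_end (a point): middle of the loaf's -y end (towards the stop), 29 mm above its underside
- loaf_far_end (a point): middle of the loaf's +y end (away from the stop), 29 mm above its underside
- tab_red: fixed red tab behind the rail, 18 x 22 x 36 mm (22 mm along the rail), marks one notch; origin at the centre of its underside, 20 mm above the table, in line (along the board's y) with its notch. Which colour is at which notch varies.
- tab_blue: fixed blue tab behind the rail, 18 x 22 x 36 mm (22 mm along the rail), marks one notch; origin at the centre of its underside, 20 mm above the table, in line (along the board's y) with its notch. Which colour is at which notch varies.
- tab_white: fixed white tab behind the rail, 18 x 22 x 36 mm (22 mm along the rail), marks one notch; origin at the centre of its underside, 20 mm above the table, in line (along the board's y) with its notch. Which colour is at which notch varies.
- jar: small amber storage jar with a black lid, 56 mm across, 85 mm high, on the board's rear ledge; bystander, loose, origin at its underside
- ramekin: small white bowl, 60 mm across, 40 mm high, on the board's rear ledge; bystander, loose, origin at its underside
- scraper: flat steel dough scraper with a dark wooden back, 105 x 120 mm, 16 mm high, to the left of the board; bystander, loose, origin at its underside
- brush: pastry brush, 200 mm long, lying on the board's rear ledge; bystander, loose, origin at its underside, mid-length
- mug: blue mug, 80 mm across, 90 mm high, to the right of the board; bystander, loose, origin at its underside
- oil: green oil bottle, 64 mm across, 190 mm high, to the right of the board; bystander, loose, origin at its underside

How it is judged:
By the outcome, as a careful person would: the job done as asked, in the order asked, and still so for the second after the job is handed in, with the robot touching nothing.
It also fails if it takes over 58 s, if anything falls off the work surface, if the arm or the gripper's body presses on something with over 40 N, if the wrist force passes 120 N, or if a joint passes its speed limit or range.

## Robot

A 7-joint arm with a two-finger parallel gripper is mounted at the origin on the work surface. World frame = base frame: x ahead of the robot, y to its left, z up, the work surface at z = 0. Lengths are in m, angles in rad, forces in N, time in s.
With the tool pointing down it reaches from about 0.425 to 0.875 m from the base axis. Payload 4.7 kg.
Tool frame: the origin (TCP) lies at the very end of the fingers, on their centre line; the grasp point (between the pads) lies 19 mm behind it (ctrl.grasp_offset is the distance from the TCP to the grasp point, in m); z points along the fingers, y is the direction in which the jaws open and shut (so a half turn about z gives the same grasp; the last joint's range is limited). The gripper opens to 87 mm and grips with 3 to 60 N. Pads are 19 mm wide; open, the fingers measure 117 mm over their backs; the gripper's body (75 mm by 190 mm) begins 51 mm behind the grasp point.
Start: joints at [-1.094, 0.321, -0.07, 1.45, 0.023, 1.371, -0.057], TCP at [0.29, 0.582, 0.223] pointing down, gripper open.
Joint ranges: [-2.86, 2.86], [-0.3, 2.09], [-1.38, 1.24], [0.06, 2.45], [-1.56, 4.7], [0.09, 2.05], [-2.69, 2.69]. Speed limits (rad/s): [2.57, 2.57, 3.14, 3.14, 3.14, 3.14, 3.14].

## Interface

Orientations are given as a rotation vector (axis times angle).
In Python, from bench import ctrl gives the robot as it stands.
- The arm moves only by the shell command python3 -m creep 'ROWS' [FORCE]. ROWS is JSON, a list that holds one entry, the list of rows, each a list of 7 numbers: the opening, from 0 (shut) to 1 (fully open), then the shift along the tool's x, y, z in mm, then the turn, a rotation vector about the tool's x, y, z in rad. In form: [[[grip, dx, dy, dz, rx, ry, rz], ...]]. A call has 1 to 5 rows; each row is the pose to reach, as a shift and turn from the pose commanded when the call began, along the tool's axes at that moment; what a row does not reach only later rows make up. A row lasts 1/10 s, in which the tool goes at most 50 mm and 8.59 degrees, less where a joint would pass 70% of its speed; a pose out of reach is approached as far as the arm can. A call with a gripper value outside its range is refused whole. The fingers move at their own pace and stop on an object; FORCE is the grip in N (left out, the last holds). Time passes only in rows, so rows that repeat a pose let the fingers close. It gives the time, the measured TCP pose, the force and the opening at its end, in the units of the state.
- ctrl.get_state(): the state, without advancing time (a new reading comes with each control period).
- ctrl.get_image(name): name is "scene" or "top" or "wrist"; returns the picture (384x512x3 uint8, red, green, blue); there is no depth.
- ctrl.camera_params(name): a dict with "K" (3x3 intrinsics, pixels), "pose" (4x4, takes a point from camera to world coordinates). Camera axes: x right, y down, z forward; pixel columns grow to the right and rows downward; lengths in m; the calibration is good to about 2 mm. A picture is of the moment at which its call begins: read the wrist's pose just before it. camera_params takes no time and is no camera call; for the wrist camera it gives the pose at the moment of the call.
- ctrl.close_job(): hands the job in, once; it reports no verdict.
The state is a dict: "time": time; "joint_positions": joint angles; "qd": joint speeds; "joint_torque": joint torques, N m; "position": TCP position; "tool_rot": TCP orientation; "ft_force": force on the tool from outside, world axes, zero at the start; "torque": the same for the moment, N m; "grip_width": opening from 0.0 (shut) to 1.0 (fully open).
Only numpy, scipy, OpenCV 4.12 (cv2) and the standard library are available. Lean on these libraries where they do the work, as an engineer would, in place of code of your own. Each camera call takes 0.05 s, during which the arm holds its last target. There are 200 camera calls.

## Working session

There is one attempt and no reset: what is moved stays moved. The work goes in short steps, Python scripts to look and compute and a shell command to move; the robot and the scene stay as the last step left them, time stands still between calls to the robot, and variables do not carry over. Pictures are saved under pics/ and viewed, about 8 in all and at most 12, crops included, and the job is handed in when it is done.

```bash
ls; mkdir -p pics; python3 - <<'E'
from bench import ctrl
import cv2,numpy as np
for n in("scene","top"):
    im=ctrl.get_image(n); cv2.imwrite(f"pics/{n}0.png",im[:,:,::-1])
    p=ctrl.camera_params(n); print(n,np.round(p["K"],1).tolist(),np.round(p["pose"],3).tolist())
s=ctrl.get_state(); print({k:np.round(v,3).tolist() for k,v in s.items()})
E
```

```text
pics
scene [[367.7, 0.0, 256.6], [0.0, 367.7, 191.8], [0.0, 0.0, 1.0]] [[-0.812, 0.483, -0.328, 0.981], [0.584, 0.672, -0.456, 0.515], [0.0, -0.561, -0.828, 1.075], [0.0, 0.0, 0.0, 1.0]]
top [[443.3, 0.0, 253.7], [0.0, 443.3, 191.9], [0.0, 0.0, 1.0]] [[0.008, -0.995, 0.096, 0.421], [-1.0, -0.008, 0.002, -0.015], [-0.001, -0.096, -0.995, 1.538], [0.0, 0.0, 0.0, 1.0]]
{'time': 0.1, 'joint_positions': [-1.094, 0.322, -0.07, 1.452, 0.023, 1.371, -0.057], 'qd': [-0.0, -0.001, -0.0, -0.003, -0.001, -0.001, -0.0], 'joint_torque': [-0.001, -49.258, -0.406, -31.34, -0.064, 0.04, 0.0], 'position': [0.29, 0.581, 0.222], 'tool_rot': [-0.72, -3.058, 0.003], 'ft_force': [0.364, 0.106, -0.218], 'torque': [-0.007, -0.006, -0.004], 'grip_width': 0.999}
```

View pics/top0.png

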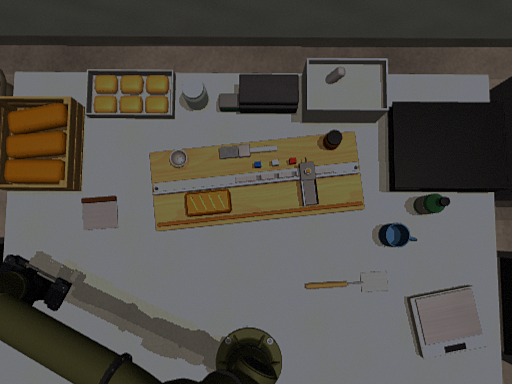

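View pics/scene0.png

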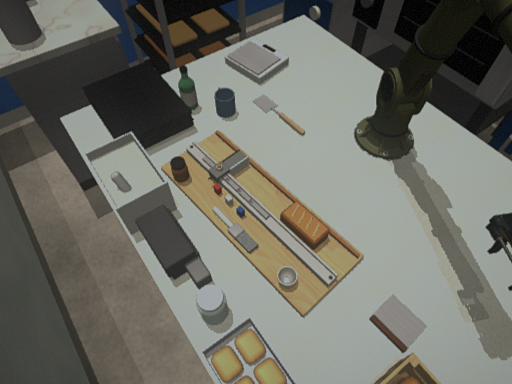

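Top view: the stop is at about (308,183), the loaf at (208,203), and red is the tab nearest the stop at (292,161), followed by white (275,162) and blue (257,164). Board +y runs to image left. Next I'll measure these.

```bash
cat > h.py <<'E'
from bench import ctrl
import cv2,numpy as np
from scipy.spatial.transform import Rotation as R
def ray(cam,uv,z,P=None):
    P=P or ctrl.camera_params(cam); K=np.array(P["K"]);T=np.array(P["pose"])
    d=T[:3,:3]@np.linalg.inv(K)@np.array([uv[0],uv[1],1.]); o=T[:3,3]
    return o+d*(z-o[2])/d[2]
def proj(P,p):
    T=np.linalg.inv(np.array(P["pose"]));c=T[:3,:3]@np.array(p)+T[:3,3];u=np.array(P["K"])@c
    return u[:2]/u[2]
def blob(mask,roi=None):
    m=mask.astype(np.uint8)
    if roi: z=np.zeros_like(m);a,b,c,d=roi;z[b:d,a:c]=m[b:d,a:c];m=z
    cs=cv2.findContours(m,cv2.RETR_EXTERNAL,cv2.CHAIN_APPROX_NONE)[0]
    return max(cs,key=cv2.contourArea)
E
python3 - <<'E'
from h import *
im=cv2.imread("pics/top0.png");hsv=cv2.cvtColor(im,cv2.COLOR_BGR2HSV);H,S,V=[hsv[:,:,i].astype(int) for i in range(3)]
roi=(145,128,370,235)
m=((S>60)&(H>8)&(H<30)).astype(np.uint8); m=cv2.morphologyEx(m,cv2.MORPH_CLOSE,np.ones((15,15)))
c=blob(m,roi); r=cv2.minAreaRect(c);b=cv2.boxPoints(r);print(r)
w=np.array([ray("top",p,.02) for p in b]);print(w.round(3),[np.linalg.norm(w[i]-w[i-1]).round(3) for i in range(4)])
for n,mk in dict(red=((H<6)|(H>174))&(S>150)&(V>80),blue=(H>100)&(H<125)&(S>120)).items():
    c=blob(mk,(240,150,305,172));q=c[:,0].mean(0);print(n,len(c),q,ray("top",q,.05).round(4))
big=cv2.resize(im[125:240,140:375],None,fx=3.4,fy=3.4,interpolation=cv2.INTER_CUBIC);cv2.imwrite("pics/crop.png",np.clip(big*1.6,0,255))
E
```

```text
((255.55398559570312, 180.80145263671875), (80.50433349609375, 209.68569946289062), 83.41805267333984)
[[ 0.701  0.36   0.02 ]
 [ 0.792 -0.364  0.02 ]
 [ 0.513 -0.391  0.02 ]
 [ 0.425  0.32   0.02 ]] [np.float64(0.279), np.float64(0.729), np.float64(0.28), np.float64(0.717)]
red 17 [292.35294118 159.88235294] [ 0.6752 -0.1424  0.05  ]
blue 19 [257.36842105 164.36842105] [ 0.6589 -0.0238  0.05  ][ WARN:0@0.267] global loadsave.cpp:1063 imwrite_ Unsupported depth image for selected encoder is fallbacked to CV_8U.
```

View pics/crop.png

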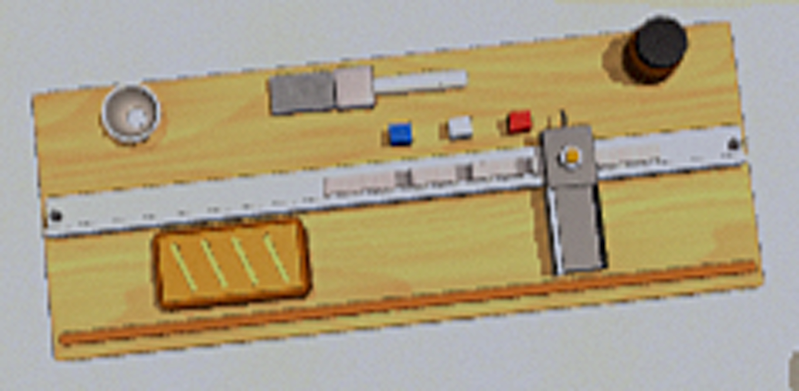

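Red tab is in the first notch (0.10), with red to blue measuring 0.1197 m against 0.12 expected. By pixels the pointer (≈(305.6,160)) is about 45 mm short of it. Computing the frame and the approach.

```bash
cat >> h.py <<'E'
yb=np.array([-.1240,.9923,0]);yb/=np.linalg.norm(yb);xb=np.array([yb[1],-yb[0],0])
def uvc(x,y): return (140+x/3.4,125+y/3.4)
def to(target,jaw=None):
    "shift in tool mm and turn about tool z for a target TCP and jaw axis (tool y) direction"
    s=ctrl.get_state();Rm=R.from_rotvec(s["tool_rot"]).as_matrix()
    d=Rm.T@(np.array(target)-s["position"])*1000
    j=Rm.T@np.array(xb if jaw is None else jaw); print("shift mm",d.round(1),"rz",round(float(np.arctan2(-j[0],j[1])),3),"tilt",Rm[:,2].round(3))
E
python3 - <<'E'
from h import *
for n,c,z in [("pointer",(563,112),.0595),("redtop",(517,121),.053),("loaf",(232,265),.07),("stopblk_lip_R",(607,268),.07),("stopblk_lip_L",(557,274),.07),("saddleR",(594,184),.07),("lip0",(62,339),.036),("lip1",(755,265),.036),("rail0",(47,236),.055),("rail1",(745,160),.055),("jar",(660,40),.105)]:
    p=ray("top",uvc(*c),z);print(n,p.round(3),"bx",round(p@xb,3),"by",round(p@yb,3))
to([.56,-.26,.2])
E
```

```text
pointer [ 0.681 -0.186  0.06 ] bx 0.652 by -0.269
redtop [ 0.672 -0.141  0.053] bx 0.65 by -0.223
loaf [0.525 0.138 0.07 ] bx 0.538 by 0.072
stopblk_lip_R [ 0.525 -0.227  0.07 ] bx 0.493 by -0.291
stopblk_lip_L [ 0.519 -0.179  0.07 ] bx 0.493 by -0.242
saddleR [ 0.607 -0.215  0.07 ] bx 0.576 by -0.289
lip0 [0.452 0.31  0.036] bx 0.487 by 0.251
lip1 [ 0.532 -0.38   0.036] bx 0.48 by -0.443
rail0 [0.553 0.323 0.055] bx 0.589 by 0.252
rail1 [ 0.635 -0.367  0.055] bx 0.584 by -0.443
jar [ 0.744 -0.275  0.105] bx 0.704 by -0.365
shift mm [-617.1 -632.1   22.7] rz 0.984 tilt [-0.001 -0.002 -1.   ]
```

```bash
python3 -m creep '[[[0.4,-632,-632,20,0,0,0.98],[0.4,-632,-632,20,0,0,0.98],[0.4,-632,-632,20,0,0,0.98],[0.4,-632,-632,20,0,0,0.98],[0.4,-632,-632,20,0,0,0.98]]]' && python3 -c "
from h import *
to([.5745,-.267,.2])"
```

```text
time: 0.6
position: [0.3697, 0.3424, 0.2165]
tool_rot: [-1.798, -2.576, 0.001]
ft_force: [0.9, -0.2, -0.8]
grip_width: 0.628
shift mm [-642.6  -17.8   16.6] rz 0.228 tilt [-0. -0. -1.]
```

```bash
python3 -m creep '[[[0.4,-643,-18,17,0,0,0.23],[0.4,-643,-18,17,0,0,0.23],[0.4,-643,-18,17,0,0,0.23],[0.4,-643,-18,17,0,0,0.23],[0.4,-643,-18,17,0,0,0.23]]]' && python3 -c "
from h import *
to([.5745,-.267,.2])"
```

```text
time: 1.1
position: [0.4505, 0.1061, 0.2102]
tool_rot: [-2.075, -2.359, -0.001]
ft_force: [-0.1, 0.4, 0.0]
grip_width: 0.404
shift mm [-385.9   75.3   10.1] rz 0.004 tilt [ 0.  0. -1.]
```

```bash
python3 -m creep '[[[0.4,-386,75,10,0,0,0],[0.4,-386,75,10,0,0,0],[0.4,-386,75,10,0,0,0],[0.4,-386,75,10,0,0,0],[0.4,-386,75,10,0,0,0]]]' && python3 -c "
from h import *
to([.5745,-.267,.2])"
```

```text
time: 1.6
position: [0.5292, -0.1309, 0.204]
tool_rot: [2.074, 2.359, 0.001]
ft_force: [1.1, 1.2, -0.2]
grip_width: 0.403
shift mm [-140.8   27.5    3.9] rz 0.004 tilt [ 0.  0. -1.]
```

```bash
python3 -m creep '[[[0.4,-141,28,4,0,0,0],[0.4,-141,28,4,0,0,0],[0.4,-141,28,4,0,0,0],[0.4,-141,28,4,0,0,0]]]' && python3 - <<'E'
from h import *
P=ctrl.camera_params("wrist");im=ctrl.get_image("wrist");np.save("w1.npy",im)
import pickle;pickle.dump(P,open("w1.pkl","wb"))
cv2.imwrite("pics/w1.png",im[:,:,::-1]);print(np.round(P["pose"],3).tolist(),np.round(P["K"],1).tolist())
E
```

```text
time: 2.0
position: [0.5732, -0.273, 0.1986]
tool_rot: [2.084, 2.349, -0.01]
ft_force: [-0.7, 0.4, 0.0]
grip_width: 0.402
[[0.993, 0.114, 0.031, 0.564], [0.118, -0.95, -0.288, -0.194], [-0.003, 0.29, -0.957, 0.361], [0.0, 0.0, 0.0, 1.0]] [[300.9, 0.0, 248.0], [0.0, 300.9, 190.6], [0.0, 0.0, 1.0]]
```

View pics/w1.png

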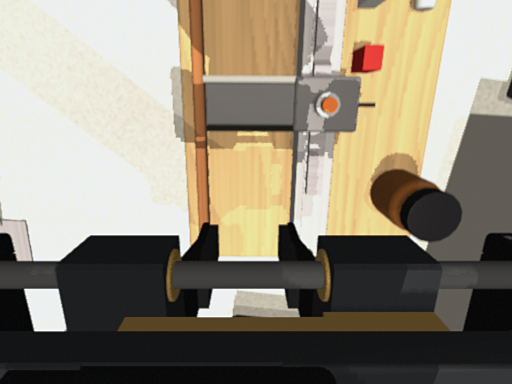

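Wrist view: the block top spans x 205–296 and y 82–124, the pointer is at (373,104) and the red tab at (367,58). Fingers are clear of everything.

```bash
python3 - <<'E'
from h import *
import pickle
P=pickle.load(open("w1.pkl","rb"));im=np.load("w1.npy")
hsv=cv2.cvtColor(im,cv2.COLOR_RGB2HSV);H,S,V=[hsv[:,:,i].astype(int) for i in range(3)]
c=blob((((H<6)|(H>174))&(S>150)),(345,30,395,85));print(cv2.boundingRect(c));
print(V[36:76:3,365].tolist(), V[52,350:390:3].tolist())
def sh(n,uv,z):
    p=ray(0,uv,z,P);print(n,p.round(4),"bx",round(p@xb,4),"by",round(p@yb,4))
x,y,w,h=cv2.boundingRect(c)
sh("redbox far",(x+w/2,y),.056);sh("red front bottom",(x+w/2,y+h),.02)
sh("pointer",(373,104),.0595);sh("padtop",(250,126),.070);sh("whitetop",(250,80),.070)
sh("blkL",(206,110),.07);sh("lip",(203,190),.036);sh("rail",(296,190),.055)
g=cv2.cvtColor(im,cv2.COLOR_RGB2GRAY);print(g[94:114,370].tolist(),g[66:136:2,250].tolist())
s=ctrl.get_state();p=s["position"];print("tcp",p@xb,p@yb,p[2])
E
```

```text
(352, 45, 32, 27)
[236, 234, 188, 184, 210, 228, 241, 238, 236, 236, 235, 209, 133, 237] [234, 95, 80, 82, 75, 234, 233, 234, 233, 233, 234, 232, 235, 236]
redbox far [ 0.6671 -0.1337  0.056 ] bx 0.6454 by -0.2154
red front bottom [ 0.6854 -0.1519  0.02  ] bx 0.6612 by -0.2358
pointer [ 0.6827 -0.1844  0.0595] bx 0.6546 by -0.2676
padtop [ 0.5678 -0.218   0.07  ] bx 0.5364 by -0.2867
whitetop [ 0.5629 -0.1773  0.07  ] bx 0.5366 by -0.2458
blkL [ 0.5252 -0.2083  0.07  ] bx 0.4954 by -0.2718
lip [ 0.5241 -0.2973  0.036 ] bx 0.4832 by -0.36
rail [ 0.6243 -0.2796  0.055 ] bx 0.5849 by -0.3548
[207, 207, 207, 207, 207, 208, 208, 197, 169, 110, 51, 47, 119, 166, 198, 207, 207, 206, 205, 206] [159, 158, 159, 159, 157, 196, 213, 208, 153, 103, 113, 112, 111, 112, 111, 113, 111, 111, 111, 110, 111, 111, 111, 110, 110, 109, 110, 110, 108, 79, 29, 25, 60, 182, 218]
tcp 0.5356293424478981 -0.338275406719973 0.19865810517479313
```

```bash
python3 -m creep '[[[0.4,0,0,50,0,0,0],[0.4,0,0,100,0,0,0],[0.4,0,1,135,0,0,0],[0.4,0,1,155,0,0,0],[0.4,0,1,155,0,0,0]]]'; python3 -m creep '[[[0.4,15,0,0,0,0,0],[0.4,23,0,0,0,0,0],[0.4,25,0,0,0,0,0],[0.4,26,0,0,0,0,0]]]'; python3 -c "
from h import *
p=ctrl.get_state();print(p['position']@xb,p['position']@yb,p['ft_force']@yb);to([.5745,-.267,.2])"
```

```text
time: 2.55
position: [0.5735, -0.2617, 0.0414]
tool_rot: [-2.068, -2.356, 0.002]
ft_force: [0.4, -0.1, 0.2]
grip_width: 0.397
time: 2.95
position: [0.5735, -0.2385, 0.0464]
tool_rot: [2.072, 2.359, 0.003]
ft_force: [0.5, -0.1, -0.0]
grip_width: 0.397
0.5395072643690508 -0.3077657127927683 -0.1775967494209675
shift mm [ -28.4   -2.3 -153.6] rz 0.005 tilt [ 0.002  0.    -1.   ]
```

```bash
for i in 1; do python3 -m creep '[[[0.4,4,-2,0,0,0,0],[0.4,8,-2,0,0,0,0],[0.4,12,-2,0,0,0,0]]]'; done; python3 -m creep '[[[0.4,4,0,0,0,0,0],[0.4,8,0,0,0,0,0],[0.4,12,0,0,0,0,0],[0.4,16,0,0,0,0,0],[0.4,20,0,0,0,0,0]]]'; python3 - <<'E'
from h import *
p=ctrl.get_state();print(p['position']@xb,p['position']@yb,p['ft_force']@yb)
P=ctrl.camera_params("wrist");im=ctrl.get_image("wrist");np.save("w2.npy",im)
import pickle;pickle.dump(P,open("w2.pkl","wb"));cv2.imwrite("pics/w2.png",im[:,:,::-1])
E
```

```text
time: 3.25
position: [0.5694, -0.2301, 0.0458]
tool_rot: [2.074, 2.354, -0.002]
ft_force: [2.1, -5.0, 0.7]
grip_width: 0.402
time: 3.75
position: [0.5671, -0.2102, 0.0458]
tool_rot: [2.074, 2.354, -0.001]
ft_force: [1.1, -4.5, 1.2]
grip_width: 0.4
0.5366348099475109 -0.27886497265213395 -4.651717874180312
```

View pics/w2.png

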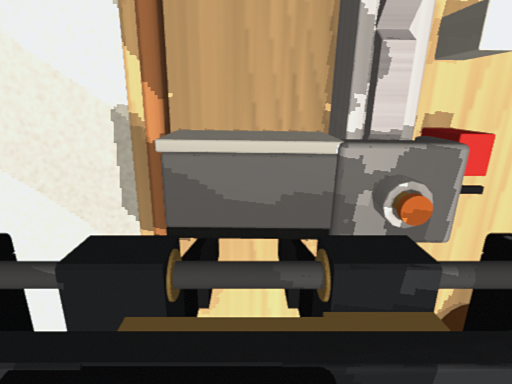

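Wrist view: in contact. The pointer end is at (482,189), just short of the red tab (bright face x 466–493, y 133–175), and the plunger is still raised. Computing the gap.

```bash
python3 - <<'E'
from h import *
import pickle
P=pickle.load(open("w2.pkl","rb"))
def sh(n,uv,z):
    p=ray(0,uv,z,P);print(n,"bx",round(p@xb,4),"by",round(p@yb,4))
sh("pointer",(480,189),.0595);sh("pad",(250,231),.07);sh("white",(250,143),.07)
for v in(130,135,175): sh(f"red{v}",(480,v),.056)
T=np.array(P["pose"]);print(T[:3,3]@xb,T[:3,3]@yb)
for y in (-.2365,-.2145):print(y,proj(P,xb*.655+yb*y+np.array([0,0,.056])))
E
```

```text
pointer bx 0.6557 by -0.2436
pad bx 0.5372 by -0.2624
white bx 0.5371 by -0.2186
red130 bx 0.6517 by -0.214
red135 bx 0.6522 by -0.2165
red175 bx 0.6568 by -0.2371
0.5358065037481763 -0.19982486370500166
-0.2365 [476.70925571 173.92616664]
-0.2145 [486.40785803 130.94971218]
```

```bash
python3 -m creep '[[[0.4,3,0,0,0,0,0],[0.4,6,0,0,0,0,0],[0.4,9,0,0,0,0,0]]]'; for k in 1; do python3 -m creep '[[[0.4,1,0,0,0,0,0],[0.4,2,0,0,0,0,0]]]'; python3 -c "
from h import *
p=ctrl.get_state();print(p['position']@yb,p['ft_force']@yb)"; done; python3 -m creep '[[[0.4,2,0,0,0,0,0]]]' | grep force;  python3 -c "
from h import *
p=ctrl.get_state();print(p['position']@yb,p['ft_force']@yb)"
```

```text
time: 4.1
position: [0.5658, -0.1995, 0.0456]
tool_rot: [2.075, 2.357, 0.001]
ft_force: [1.8, -1.7, 2.1]
grip_width: 0.403
time: 4.3
position: [0.5641, -0.1948, 0.044]
tool_rot: [-2.07, -2.358, -0.0]
ft_force: [-1.0, -0.6, -0.6]
grip_width: 0.403
-0.2632386213809726 -0.4669658108153992
ft_force: [-0.8, -0.2, -0.5]
-0.26210866708865277 -0.06413561085697432
```

The force dropped to about 0, so the stop probably snapped in. Checking.

```bash
python3 -m creep '[[[0.4,-10,0,0,0,0,0],[0.4,-20,0,-30,0,0,0],[0.4,-20,0,-70,0,0,0],[0.4,-20,0,-100,0,0,0],[0.4,-20,0,-100,0,0,0]]]'; python3 - <<'E'
from h import *
P=ctrl.camera_params("wrist");im=ctrl.get_image("wrist");np.save("w3.npy",im)
import pickle;pickle.dump(P,open("w3.pkl","wb"));cv2.imwrite("pics/w3.png",cv2.resize(im[:,:,::-1][20:240,150:450],None,fx=2.6,fy=2.6,interpolation=cv2.INTER_CUBIC))
hsv=cv2.cvtColor(im,cv2.COLOR_RGB2HSV);H,S,V=[hsv[:,:,i].astype(int) for i in range(3)]
c=blob((((H<6)|(H>174))&(S>150)),(330,0,500,220));print(cv2.boundingRect(c))
E
```

```text
time: 4.9
position: [0.5699, -0.2171, 0.1497]
tool_rot: [2.071, 2.353, 0.006]
ft_force: [0.3, -1.2, 0.4]
grip_width: 0.402
(371, 111, 23, 27)
```

View pics/w3.png

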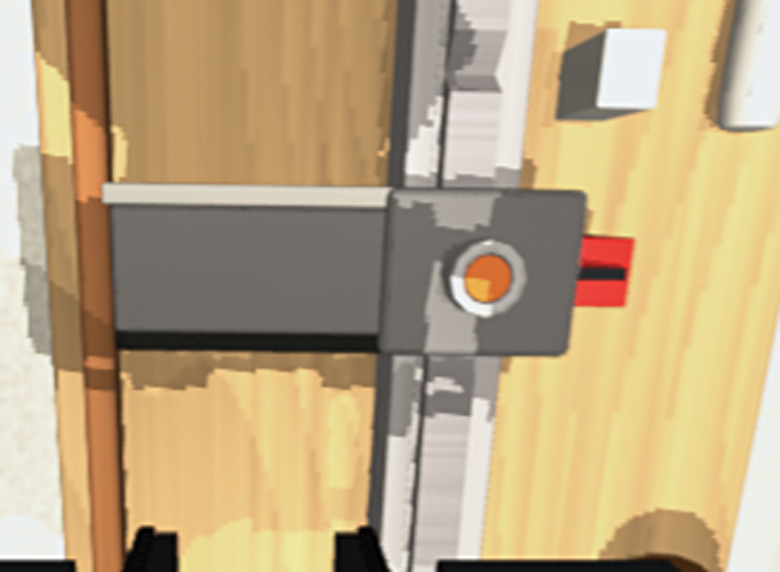

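The pointer is centred on the red tab (crop y 272; tab 237–306) and the orange top is level with its housing, so the stop is clicked in. Next I go over to the loaf's far end.

```bash
python3 -m creep '[[[0.4,50,0,0,0,0,0],[0.4,100,0,0,0,0,0],[0.4,150,0,0,0,0,0],[0.4,200,0,0,0,0,0],[0.4,250,0,0,0,0,0]]]'>/dev/null; python3 -m creep '[[[0.4,50,0,0,0,0,0],[0.4,100,0,0,0,0,0],[0.4,150,0,0,0,0,0],[0.4,200,0,0,0,0,0],[0.4,226,0,0,0,0,0]]]'>/dev/null; python3 -m creep '[[[0.4,0,0,0,0,0,0],[0.4,0,0,0,0,0,0]]]'; python3 - <<'E'
from h import *
p=ctrl.get_state();print(p['position']@xb,p['position']@yb)
P=ctrl.camera_params("wrist");im=ctrl.get_image("wrist");np.save("w4.npy",im)
import pickle;pickle.dump(P,open("w4.pkl","wb"));cv2.imwrite("pics/w4.png",im[:,:,::-1])
for y in(.0,.147):
  for x in(-.039,.039): print(proj(P,xb*(.537+x)+yb*y+np.array([0,0,.075])).round())
E
```

```text
time: 6.15
position: [0.5058, 0.2566, 0.1434]
tool_rot: [2.073, 2.36, -0.005]
ft_force: [-0.3, -0.9, 0.1]
grip_width: 0.401
0.5336871274944955 0.19194475866632915
[212. 385.]
[290. 386.]
[207. 252.]
[298. 252.]
```

View pics/w4.png

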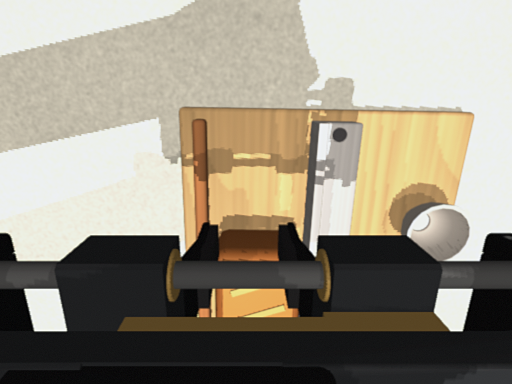

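```bash
python3 - <<'E'
from h import *
import pickle
P=pickle.load(open("w4.pkl","rb"))
for uv,z in [((250,230),.022),((250,252),.075),((219,245),.06),((285,245),.06),((208,200),.036),((309,200),.055)]:
    p=ray(0,uv,z,P);print(uv,"bx",round(p@xb,4),"by",round(p@yb,4))
E
```

```text
(250, 230) bx 0.5353 by 0.1438
(250, 252) bx 0.535 by 0.1471
(219, 245) bx 0.5072 by 0.146
(285, 245) bx 0.5666 by 0.1463
(208, 200) bx 0.4953 by 0.1806
(309, 200) bx 0.5866 by 0.1874
```

Loaf far end is at board-line 0.146, matching the top view (0.147), and is centred. Descending behind it, then pushing about 198 mm.

```bash
python3 -m creep '[[[0.4,0,2,50,0,0,0],[0.4,0,2,85,0,0,0],[0.4,0,2,102,0,0,0],[0.4,0,2,102,0,0,0]]]';python3 -m creep '[[[0.4,-12,0,0,0,0,0],[0.4,-22,0,0,0,0,0],[0.4,-28,0,0,0,0,0],[0.4,-33,0,0,0,0,0],[0.4,-38,0,0,0,0,0]]]'; python3 -m creep '[[[0.4,-5,0,0,0,0,0],[0.4,-10,0,0,0,0,0],[0.4,-16,0,0,0,0,0],[0.4,-22,0,0,0,0,0],[0.4,-28,0,0,0,0,0]]]';python3 -c "
from h import *
p=ctrl.get_state();print(p['position']@xb,p['position']@yb,p['ft_force']@yb)"
```

```text
time: 6.6
position: [0.5067, 0.2537, 0.0398]
tool_rot: [-2.078, -2.355, 0.011]
ft_force: [-0.5, -0.1, 0.7]
grip_width: 0.4
time: 7.1
position: [0.5138, 0.2214, 0.0443]
tool_rot: [-2.074, -2.358, -0.006]
ft_force: [-1.1, 3.8, 2.8]
grip_width: 0.4
time: 7.6
position: [0.5171, 0.1916, 0.0431]
tool_rot: [2.075, 2.359, 0.0]
ft_force: [-0.9, 4.4, 3.7]
grip_width: 0.4
0.5368339412447206 0.12601218224609312 4.445310590355132
```

```bash
for i in 1; do python3 -m creep '[[[0.4,-7,0,0,0,0,0],[0.4,-14,0,0,0,0,0],[0.4,-21,0,0,0,0,0],[0.4,-28,0,0,0,0,0],[0.4,-35,0,0,0,0,0]]]'|grep force; python3 -m creep '[[[0.4,-7,0,0,0,0,0],[0.4,-14,0,0,0,0,0],[0.4,-21,0,0,0,0,0],[0.4,-28,0,0,0,0,0],[0.4,-35,0,0,0,0,0]]]'|grep force; python3 -m creep '[[[0.4,-7,0,0,0,0,0],[0.4,-14,0,0,0,0,0],[0.4,-21,0,0,0,0,0],[0.4,-28,0,0,0,0,0],[0.4,-35,0,0,0,0,0]]]'|grep force; python3 -m creep '[[[0.4,-7,0,0,0,0,0],[0.4,-14,0,0,0,0,0],[0.4,-21,0,0,0,0,0],[0.4,-27,0,0,0,0,0],[0.4,-32,0,0,0,0,0]]]'; done; python3 - <<'E'
from h import *
p=ctrl.get_state();print(p['position']@xb,p['position']@yb,p['ft_force']@yb)
a=ctrl.get_image("scene");b=ctrl.get_image("top")
a=cv2.resize(a[110:270,150:370],(550,400),interpolation=cv2.INTER_CUBIC);b=cv2.resize(b[125:240,140:375],(550,269),interpolation=cv2.INTER_CUBIC)[:200]
cv2.imwrite("pics/s5.png",np.vstack([a,b])[:,:,::-1])
E
```

```text
ft_force: [-0.8, 4.5, 2.8]
ft_force: [-0.7, 3.6, 2.4]
ft_force: [-1.3, 3.6, 2.7]
time: 9.6
position: [0.5344, 0.0554, 0.043]
tool_rot: [-2.075, -2.359, 0.0]
ft_force: [-0.2, 2.8, 1.7]
grip_width: 0.401
0.5371891095949429 -0.011261249242074264 2.816628099424777
```

View pics/s5.png

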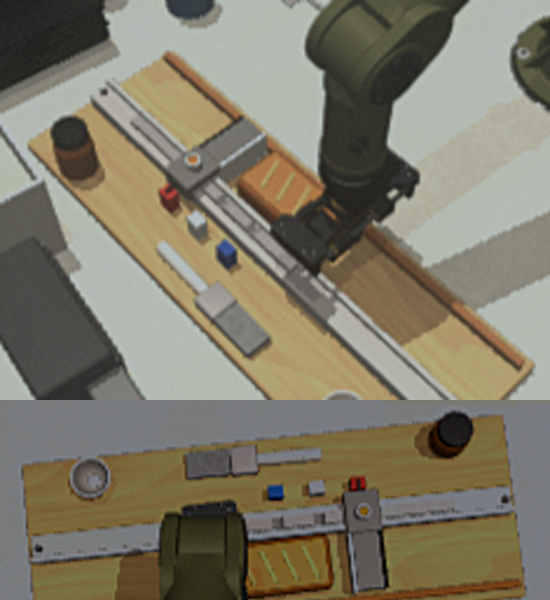

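The loaf is straight, with a gap of roughly 25–30 mm left to the stop's white face. Slowing down now; I'll stop when the force rises, well below 17 N.

```bash
f(){ python3 -c "
from h import *
p=ctrl.get_state();print(round(p['position']@yb,4),p['ft_force']@yb)"; }; python3 -m creep '[[[0.4,-5,0,0,0,0,0],[0.4,-10,0,0,0,0,0],[0.4,-14,0,0,0,0,0],[0.4,-18,0,0,0,0,0]]]'>/dev/null; f; python3 -m creep '[[[0.4,-1,0,0,0,0,0],[0.4,-2,0,0,0,0,0],[0.4,-3,0,0,0,0,0]]]'>/dev/null; f; python3 -m creep '[[[0.4,-1,0,0,0,0,0],[0.4,-2,0,0,0,0,0]]]'>/dev/null; f;
```

```text
-0.0292 2.230077190281636
-0.0317 0.8767496029870042
-0.0336 1.8473633145360646
```

```bash
f(){ python3 -c "
from h import *
p=ctrl.get_state();print(round(p['position']@yb,4),p['ft_force']@yb)"; }; python3 -m creep '[[[0.4,-1,0,0,0,0,0],[0.4,-2,0,0,0,0,0]]]'>/dev/null; f; python3 -m creep '[[[0.4,-1,0,0,0,0,0],[0.4,-2,0,0,0,0,0]]]'>/dev/null; f; python3 -m creep '[[[0.4,-1,0,0,0,0,0]]]'>/dev/null; f;
```

```text
-0.0356 1.533806706413184
-0.0376 1.0277473231084397
-0.0387 0.5903286349586013
```

```bash
f(){ python3 -c "
from h import *
p=ctrl.get_state();print(round(p['position']@yb,4),p['ft_force']@yb)"; }; python3 -m creep '[[[0.4,-1,0,0,0,0,0]]]'>/dev/null; f; python3 -m creep '[[[0.4,-1,0,0,0,0,0]]]'>/dev/null; f; python3 -m creep '[[[0.4,-1,0,0,0,0,0]]]'>/dev/null; f;
```

```text
-0.0391 4.163333158569673
-0.0391 5.899288964641799
-0.0393 7.855064638898398
```

The position stalled at -0.039 (predicted -0.041) while force rose to 8 N, so the loaf is against the stop. Retreating and checking.

```bash
python3 -m creep '[[[0.4,4,0,0,0,0,0],[0.4,12,0,0,0,0,0],[0.4,35,0,0,0,0,0],[0.4,40,0,-40,0,0,0],[0.4,20,0,-80,0,0,0]]]'>/dev/null; python3 -m creep '[[[0.4,-50,0,-40,0,0,0],[0.4,-100,0,-80,0,0,0],[0.4,-140,0,-110,0,0,0],[0.4,-180,0,-110,0,0,0],[0.4,-180,0,-110,0,0,0]]]'; python3 - <<'E'
from h import *
p=ctrl.get_state();print(p['position']@xb,p['position']@yb)
im=ctrl.get_image("wrist");cv2.imwrite("pics/w6.png",cv2.resize(im[:260,100:450][:,:,::-1],None,fx=2.2,fy=2.2,interpolation=cv2.INTER_CUBIC))
E
```

```text
time: 12.4
position: [0.5592, -0.1408, 0.2359]
tool_rot: [2.08, 2.346, -0.0]
ft_force: [-0.3, -0.0, -0.1]
grip_width: 0.4
0.5373865440424491 -0.20903863273354362
```

View pics/w6.png

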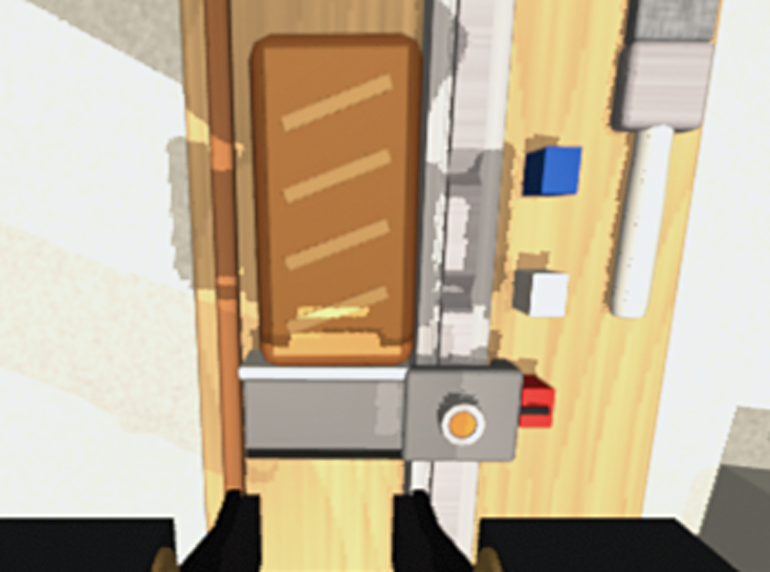

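The loaf lies straight with its end at the white face, the pointer (537,410) is centred on the red tab (388–427), and the plunger is down. Handing in.

```bash
python3 -c "
from bench import ctrl
print(ctrl.get_state()['ft_force']);print(ctrl.close_job())"
```

```text
[ 0.13646848 -2.29343843  0.24928237]
the job is handed in; nothing more can be done
None
```

The board is set up: the stop is in the red tab's notch and the loaf lies straight with its end against the stop's white face. I handed the job in at about 12.5 s of the 58 s allowed; no verdict is reported.

- **Stop:** I pushed it about 42 mm with the fingertips until the force dropped to about zero. Wrist pictures then showed the pointer centred on the red tab and the orange top level with its housing.
- **Loaf:** I pushed it about 195 mm from its far end. It stalled within 2 mm of the predicted place as the force rose to 8 N, below the 17 N that would unseat the stop.
- **Last checks:** After I backed off and lifted clear, the final picture showed the stop still in the notch and no visible gap at the white face. The brush and the three tabs were where they had been, but the other bystanders were out of that view. I saw no contact with any of them.
- **Disagreements:** My estimates of the distance to the notch differed by a few millimetres between views (42 to 46 mm), within the notch's pull-in range. The wrist force also read about 2 N with the arm clear just before hand-in, which I took as sensor noise.

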